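Run the length stop out to its end stop

TASK

Set the cut-off bench for the longest strips: with a fingertip press the lock button on top of the sliding length stop fully down and, keeping it down all the way, push the length stop along its rail, away from the knife, until it is hard against the end stop. Then take the finger off so that the button springs up and locks the length stop there. Do not force the length stop along its rail while the button is up, and leave the tape roll, jar, awl and bundle of strips where they are.

Things in the scene. Friction and masses are not known exactly. Their poses are not given: they have to be found in the camera images.
- bench: Cut-off bench, fixed: plywood board 150 x 640 x 18 mm; origin: centre of its underside, on the table; y is its long side, z up. Along y stands an aluminium rail, 40 mm wide, centre line x = -15 mm, y = -170 to +280 mm, top 48 mm above the table. A shut, fixed lever knife lies across the -y end (y -280 to -215 mm, 75 mm high, its wooden handle out to x = -230 mm and 105 mm high).
- length_stop (a joint): Place of the length stop on the rail, m: grows toward the end stop (bench +y); 0.303 is hard against it, a solid stop. Starts between 0.02 and 0.14. It is an aluminium saddle, 64 (bench x) x 84 mm (y), top 68 mm above the table, a steel plate on its -x side. Button down: slides at 1 to 3 N. Button up: locked, anywhere on the rail, up to 20 N or more. Cannot be lifted off.
- lock_button (a joint): How far the button is pressed, m: about 0 when up (locked), 0.006 fully down, a solid stop. Sprung and springs up when let go: it gives way at once, and the inner clamp lets go over the first 3 mm, where the press reaches about 7 N; fully down takes about 8.5 N. Short of 3 mm the length stop drags or is locked.
- button_top (a point): Centre of the upper face of the black ribbed thumb button in the middle of the length stop's top: 75 mm above the table, 69 mm when fully down (1 mm above the metal around it). Button 30 mm (bench x) x 50 mm (y); at each y end a ridge 4 mm thick, 4 mm high, leaving 42 mm between for a fingertip. It rides on the length stop; axes as the bench: y along the rail to the end stop.
- end_stop (a point): Upper edge's middle on the face of the steel end stop block that looks to the length stop (bench -y), 68 mm above the table. Block 44 mm (x) x 22 mm (y), screw head up to 76 mm. With the length stop home, the button's centre is 42 mm before this face.
- tape_roll: Bystander: roll of pale tape lying flat, 100 mm across, 48 mm high; origin at the centre of its underside.
- glue_jar: Bystander: amber glass jar with a white cap, 68 mm across, 85 mm high; origin at the centre of its underside.
- awl: Bystander: awl with a wooden handle, lying on the board behind the rail along its own x axis, 150 mm long, 28 mm thick; origin underneath, 60 mm from the handle's end.
- strip_bundle: Bystander: taped bundle of pale wooden strips, 200 mm (its y) x 30 mm x 11 mm, lying on the board behind the rail; origin at the centre of its underside.

How it is judged (in metres and radians):
On the way, in this order (a step that is already met when the one before it is completed fails the run):
1. the lock button is pressed fully down (to within 1.5 mm) with the length stop still short of its end stop (value of joint lock_button above 0.0045 m and value of joint length_stop below 0.28 m), for 0.1 s.
2. the length stop reaches the end stop (within 3 mm) with the button still held down (pressed by 3 mm or more) (value of joint length_stop above 0.3 m and value of joint lock_button above 0.003 m), for 0.1 s.
At the end, for the whole second after the job is handed in: The length stop stands still within 3 mm of its end stop and the lock button is up (pressed by less than 1 mm), so that it is locked there (value of joint length_stop above 0.3 m and value of joint lock_button below 0.001 m and velocity of joint length_stop between -0.01 and 0.01 m/s); the robot touches nothing.
It fails at once if the length stop is forced along the rail (over 10 mm/s) with its lock button up (value of joint lock_button below 0.001 m and (velocity of joint length_stop above 0.01 m/s or velocity of joint length_stop below -0.01 m/s)).
It fails at once if a bystander (tape roll, jar, awl, bundle of strips) is shifted or lifted by more than 25 mm (distance of any of tape_roll, glue_jar, awl, strip_bundle from where it was at the start of the episode above 0.025 m).
It also fails if it takes over 38 s, if anything falls off the work surface, if the arm or the gripper's body presses on something with over 40 N, if the wrist force passes 120 N, or if a joint passes its speed limit or range.

ROBOT

A 6-joint arm with a two-finger parallel gripper is mounted at the origin on the work surface. World frame = base frame: x ahead of the robot, y to its left, z up, the work surface at z = 0. Lengths are in m, angles in degrees, forces in N, time in s.
With the tool pointing down it reaches from about 0.3 to 0.875 m from the base axis. Payload 6.4 kg.
Tool frame: the origin (TCP) lies midway between the tips of the shut fingers; the grasp point (between the pads) lies 19 mm behind it; z points along the fingers, y is the line along which they close (so a half turn about z gives the same grasp; the last joint's range is limited). The gripper opens to 88 mm and grips with 3 to 60 N. Pads are 18 mm wide; open, the fingers measure 123 mm over their backs; the gripper's body (75 mm by 187 mm) begins 45 mm behind the grasp point.
Start: joints at [59.341, 10.359, 92.074, -0, 77.567, -11.82], TCP at [0.186, 0.544, 0.239] pointing down, gripper open.
Joint ranges: [-171.53, 171.53], [-51.25, 118.39], [17.06, 147.69], [-65.23, 245.23], [0, 150.52], [-178.68, 178.68]. Speed limits (degrees/s): [147.25, 147.25, 172.46, 180, 180, 180].

INTERFACE

Orientations are given as [roll, pitch, yaw] about the fixed x, y, z axes, in that order (R = Rz(yaw) Ry(pitch) Rx(roll)).
In Python, from bench import bot, capture, camera_params gives the robot as it stands.
- The arm moves only by the tool jog_arm, never from a script. Its argument "rows" is a list of rows, each a list of 6 numbers: the shift along the tool's x, y, z as a fraction of full scale, then the turn, a rotation vector about the tool's x, y, z as a fraction of full scale. A call has 1 to 20 rows; each row shifts and turns the commanded pose from where the row before left it, along the tool's axes as they then stand; what a row does not reach is not made up. Full scale, the value 1, is 0.02 m for a shift and 0.08 rad for a turn. A row lasts 1/12 s, in which the tool goes at most 41.7 mm and 7.16 degrees, less where a joint would pass 70% of its speed; a pose out of reach is approached as far as the arm can. A call with a number of a shift or a turn outside -1 to 1 is refused whole. A call with a gripper value outside its range is refused whole. "claw" is the opening, from 0 (shut) to 1 (fully open), set as the call begins (left out, the last holds). The fingers move at their own pace and stop on an object; "force" is the grip in N (left out, the last holds). Time passes only in rows, so rows that do not move let the fingers close. It gives the time, the measured TCP pose, the force, the opening and the grip force at its end, in the units of the state.
- bot.state(): the state, without advancing time (a new reading comes with each control period).
- capture(name): name is "scene" or "side" or "wrist"; returns (picture, depth): 400x640x3 uint8, blue, green, red; 400x640 float32, m along the optical axis (not along the pixel's ray), 0 where there is no reading.
- camera_params(name): a dict with "mtx" (3x3 intrinsics, pixels), "distortion" ([k1, k2, p1, p2, k3] as OpenCV has them; the pictures are not rectified), "position" and "attitude" of the camera in the world. Camera axes: x right, y down, z forward; pixel columns grow to the right and rows downward; lengths in m; the calibration is good to about 2 mm. A picture is of the moment at which its call begins: read the wrist's pose just before it. camera_params takes no time and is no camera call; for the wrist camera it gives the pose at the moment of the call.
- bot.sign_off(): hands the job in; it is judged then, once.
The state is a dict: "time_s": time; "joints": joint angles; "dq": joint speeds; "tau": joint torques, N m; "tool_pos": TCP position; "orientation": TCP orientation; "ft_force": force on the tool from outside, world axes, zero at the start; "torque": the same for the moment, N m; "gripper_width": finger opening in m; "gripper_force": force on a finger pad.
Only numpy, scipy, OpenCV 4.12 (cv2) and the standard library are available. Lean on these libraries where they do the work, as an engineer would, in place of code of your own. Each camera call takes 0.05 s, during which the arm holds its last target. There are 200 camera calls.

## Working session

There is one attempt and no reset: what is moved stays moved. The work goes in short steps, Python scripts to look and compute and a tool call to move; the robot and the scene stay as the last step left them, time stands still between calls to the robot, and variables do not carry over. Pictures are saved under pics/ and viewed, at most 10 in all, crops included, and the job is handed in when it is done.

Besides the shell and the picture viewer there is one more tool, called after "Request:" by a JSON object that holds its "method" and its "body", one argument or row to a line. jog_arm: Moves the arm, as the interface text tells. Shift numbers are shares of 0.02 m and turn numbers shares of 0.08 rad, none past 1 either way. Its arguments: {"type":"object","properties":{"rows":{"type":"array"},"claw":{"type":"number"},"force":{"type":"number"}},"required":["rows"]}

```bash
mkdir -p pics
cat > h.py <<'E'
import numpy as np,cv2
from bench import bot,capture,camera_params
from scipy.spatial.transform import Rotation as R
def cam(n):
    p=camera_params(n); return p
def cloud(n,d,p):
    K=np.array(p["mtx"]);D=np.array(p["distortion"])
    v,u=np.mgrid[0:400,0:640]
    q=cv2.undistortPoints(np.stack([u.ravel(),v.ravel()],1).astype(np.float64).reshape(-1,1,2),K,D).reshape(400,640,2)
    P=np.dstack([q*d[...,None],d])
    return P
E
python3 - <<'E'
from h import *
for n in("scene","side"):
    im,d=capture(n);cv2.imwrite(f"pics/{n}.png",im);np.save(f"{n}_d.npy",d);p=camera_params(n);print(n,p)
print(bot.state())
E
```

```text
scene {'mtx': array([[411.32052366,   0.        , 317.97399329],
       [  0.        , 411.32052366, 200.61681206],
       [  0.        ,   0.        ,   1.        ]]), 'distortion': array([-0.07444363,  0.        ,  0.        ,  0.        ,  0.        ]), 'position': array([ 0.90459961, -0.26729624,  0.68565755]), 'attitude': array([-1.41623238e+02, -7.41090681e-02,  4.66832901e+01])}
side {'mtx': array([[399.51219702,   0.        , 312.25676826],
       [  0.        , 399.51219702, 202.82935015],
       [  0.        ,   0.        ,   1.        ]]), 'distortion': array([-0.03854567,  0.        ,  0.        ,  0.        ,  0.        ]), 'position': array([0.54578884, 0.54804743, 0.58916583]), 'attitude': array([-135.95342161,    1.15648808, -175.53794739])}
{'time_s': 0.1, 'joints': array([ 5.93439712e+01,  1.03950399e+01,  9.21256167e+01,  6.19855819e-04,
        7.75685571e+01, -1.18198405e+01]), 'dq': array([ 0.07095392, -0.08571293, -0.08481989, -0.02987358,  0.01733464,
       -0.03341189]), 'tau': array([ 7.95644464e-04, -4.34818089e+01, -3.42696404e+01,  7.04223756e-02,
        3.40152683e-02, -4.10845348e-05]), 'tool_pos': array([0.1853725 , 0.54378927, 0.23792834]), 'orientation': array([-1.79912802e+02, -1.88663581e-02,  1.61163663e+02]), 'ft_force': array([-0.53173147, -0.65763851, -0.39961684]), 'torque': array([ 0.00632572, -0.02907361,  0.01037629]), 'gripper_force': 0.0, 'gripper_width': 0.08818574351483878}
```

View pics/scene.png

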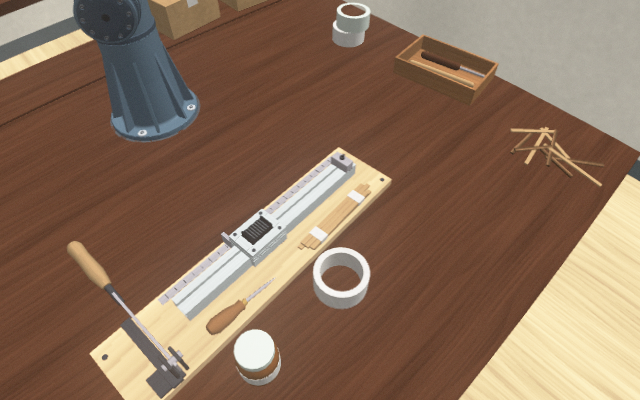

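View pics/side.png

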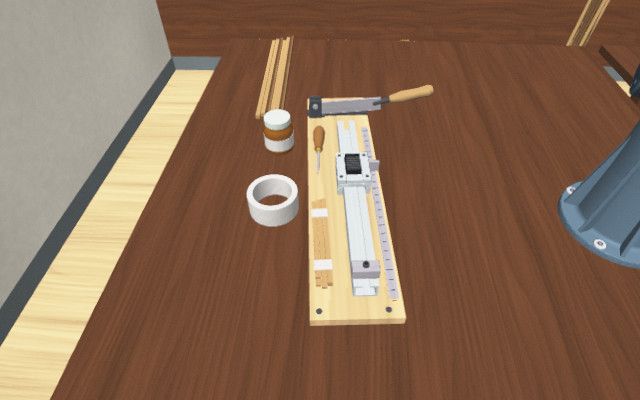

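The scene view shows the button at about (257,232) and the end stop at (343,162). In the side view they are at about (352,164) and (365,267). Next I'll turn these into world positions.

```bash
cat >> h.py <<'E'
def world(n,d,p=None):
    p=p or camera_params(n)
    P=cloud(n,d,p); return P@R.from_euler('xyz',p["attitude"],degrees=True).as_matrix().T+np.array(p["position"])
E
python3 - <<'E'
from h import *
allr=[]
for n,(bu,bv) in {"scene":(257,232),"side":(352,164)}.items():
    im=cv2.imread(f"pics/{n}.png");d=np.load(f"{n}_d.npy");W=world(n,d)
    m=(im.max(2)<75);m[:, :bu-25]=0;m[:,bu+25:]=0;m[:bv-20]=0;m[bv+20:]=0
    b=W[m&(W[...,2]>.068)&(W[...,2]<.085)]
    print(n,"button",len(b),b.mean(0),(b.min(0)+b.max(0))/2,np.median(b,0))
    z=W[...,2]
    # board top pts: 15-22mm -> board rect
    r=(abs(z-.018)<.004)&(d>0)&(np.hypot(W[...,0]-b[:,0].mean(),W[...,1]-b[:,1].mean())<.5)
    q=W[r][:,:2];
    rail=W[(abs(z-.048)<.003)&(d>0)&(np.hypot(W[...,0]-b[:,0].mean(),W[...,1]-b[:,1].mean())<.4)]
    print("board z med",np.median(W[r][:,2]),len(q))
    rect=cv2.minAreaRect(q.astype(np.float32));print(rect)
    for uv in ([(343,162),(336,158),(350,167)] if n=="scene" else [(365,267),(355,270),(375,270)]): print(uv,W[uv[1],uv[0]])
    im2=cv2.resize(im[bv-60:bv+40,bu-70:bu+110] if n=="scene" else im[140:290,300:420],None,fx=4,fy=4,interpolation=cv2.INTER_CUBIC);cv2.imwrite(f"pics/{n}_c.png",im2)
    # plane z slice of stop tops at ~.068
    s=(abs(z-.068)<.004)&(d>0)&(np.hypot(W[...,0]-b[:,0].mean(),W[...,1]-b[:,1].mean())<.3)
    k,l,st,c=cv2.connectedComponentsWithStats(s.astype(np.uint8))
    for i in range(1,k):
        if st[i,4]>40: w=W[l==i];print("comp",st[i],w.mean(0),cv2.minAreaRect(w[:,:2].astype(np.float32)))
E
```

```text
scene button 215 [ 0.52931733 -0.06296812  0.07510808] [ 0.52633225 -0.06096754  0.07486651] [ 0.53054425 -0.06477587  0.07497962]
board z med 0.01812612609712483 14904
((0.42803844809532166, -0.0015912055969238281), (0.5929102301597595, 0.7298842072486877), 57.49306106567383)
(343, 162) [0.51237966 0.17454818 0.07088058]
(336, 158) [0.49355847 0.17298738 0.06967448]
(350, 167) [0.52255365 0.18617692 0.05523442]
comp [331 151  22  17 161] [0.50351538 0.17804757 0.06924609] ((0.5018041729927063, 0.17979106307029724), (0.04419481381773949, 0.023269345983862877), 2.707897663116455)
comp [229 209  57  48 980] [ 0.52873198 -0.06267315  0.06794604] ((0.5250558257102966, -0.05937077850103378), (0.06522674113512039, 0.08534200489521027), 5.351897716522217)
comp [ 97 276  62  72 324] [ 0.49420905 -0.3096566   0.06752737] ((0.5061821937561035, -0.3129514455795288), (0.16341941058635712, 0.02081681415438652), 2.1574456691741943)
side button 150 [ 0.52478477 -0.05466543  0.0760312 ] [ 0.52413809 -0.06026326  0.07511725] [ 0.52502072 -0.04100492  0.07659811]
board z med 0.018849640341956242 11071
[... 410 characters left out ...]
453186035)
comp [337  97  74   6 185] [ 0.47351248 -0.30906575  0.06749475] ((0.47497430443763733, -0.3103722035884857), (0.17547091841697693, 0.016792746260762215), 1.119139313697815)
comp [265 123  26  10  65] [ 0.69098736 -0.17915462  0.06706074] ((0.6906449794769287, -0.18449766933918), (0.05690143257379532, 0.027701478451490402), 12.050768852233887)
comp [336 152  36  31 655] [ 0.52316976 -0.0520812   0.06891622] ((0.5232921838760376, -0.061989717185497284), (0.06404852867126465, 0.08721181750297546), 5.493774890899658)
comp [352 260  29  14 330] [0.50129219 0.1818951  0.06975838] ((0.5008713006973267, 0.17921844124794006), (0.04418986663222313, 0.023551855236291885), 5.143697261810303)
```

Request:
{"method": "jog_arm", "body": {
  "rows": [
    [0,0,0,0,0,0.955],
    [0,0,0,0,0,0.955],
    [0,0,0,0,0,0.955],
    [0,0,0,0,0,0.955],
    [0,0,0,0,0,0.955],
    [0,0,0,0,0,0.955],
    [0,0,0,0,0,0.955],
    [0,0,0,0,0,0.955],
    [0,0,0,0,0,0.955],
    [0,0,0,0,0,0.955],
    [0,0,0,0,0,0.955],
    [0,0,0,0,0,0.955],
    [0,0,0,0,0,0.955],
    [0,0,0,0,0,0.955],
    [0,0,0,0,0,0.955],
    [0,0,0,0,0,0]
  ],
  "claw": 0
}}

```text
time_s: 1.43
tool_pos: [0.1855, 0.5439, 0.2382]
orientation: [-180.0, 0.0, 95.3]
ft_force: [0.4, 0.3, 0.2]
gripper_width: 0.0005
gripper_force: 0.0
```

Request:
{"method": "jog_arm", "body": {
  "rows": [
    [-0.8,0.35,0,0,0,0],
    [-0.8,0.35,0,0,0,0],
    [-0.8,0.35,0,0,0,0],
    [-0.8,0.35,0,0,0,0],
    [-0.8,0.35,0,0,0,0],
    [-0.8,0.35,0,0,0,0],
    [-0.8,0.35,0,0,0,0],
    [-0.8,0.35,0,0,0,0],
    [-0.8,0.35,0,0,0,0],
    [-0.8,0.35,0,0,0,0],
    [-0.8,0.35,0,0,0,0],
    [-0.8,0.35,0,0,0,0],
    [-0.8,0.35,0,0,0,0],
    [-0.8,0.35,0,0,0,0],
    [-0.8,0.35,0,0,0,0],
    [-0.8,0.35,0,0,0,0],
    [-0.8,0.35,0,0,0,0],
    [-0.8,0.35,0,0,0,0],
    [-0.8,0.35,0,0,0,0],
    [0,0,0,0,0,0]
  ]
}}

```text
time_s: 3.1
tool_pos: [0.3482, 0.2525, 0.2386]
orientation: [180.0, 0.1, 95.5]
ft_force: [-0.1, -0.0, 0.3]
gripper_width: 0.0005
gripper_force: 0.0
```

Request:
{"method": "jog_arm", "body": {
  "rows": [
    [-0.966,0.428,0.25,0,0,0],
    [-0.966,0.428,0.25,0,0,0],
    [-0.966,0.428,0.25,0,0,0],
    [-0.966,0.428,0.25,0,0,0],
    [-0.966,0.428,0.25,0,0,0],
    [-0.966,0.428,0.25,0,0,0],
    [-0.966,0.428,0.25,0,0,0],
    [-0.966,0.428,0.25,0,0,0],
    [-0.966,0.428,0.25,0,0,0],
    [-0.966,0.428,0.25,0,0,0],
    [-0.966,0.428,0.25,0,0,0],
    [-0.966,0.428,0.25,0,0,0],
    [-0.966,0.428,0.25,0,0,0],
    [-0.966,0.428,0.25,0,0,0],
    [-0.966,0.428,0.25,0,0,0],
    [-0.966,0.428,0.25,0,0,0],
    [-0.966,0.428,0.25,0,0,0],
    [0,0,1,0,0,0],
    [0,0,1,0,0,0],
    [0,0,0,0,0,0]
  ]
}}

```text
time_s: 4.77
tool_pos: [0.521, -0.0575, 0.1098]
orientation: [-179.6, -0.2, 95.6]
ft_force: [-0.8, -0.1, -0.2]
gripper_width: 0.0003
gripper_force: 0.0
```

Run:
```python
from h import *
a,_=capture("scene");b,_=capture("side");w,_=capture("wrist")
z=lambda i,u,v:cv2.resize(i[v-65:v+35,u-60:u+60],None,fx=3.3,fy=3.3,interpolation=cv2.INTER_CUBIC)
o=np.hstack([z(a,257,232),z(b,352,164)]);cv2.imwrite("pics/c3.png",o);cv2.imwrite("pics/w3.png",w)
```

```text
(no output)
```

View pics/c3.png

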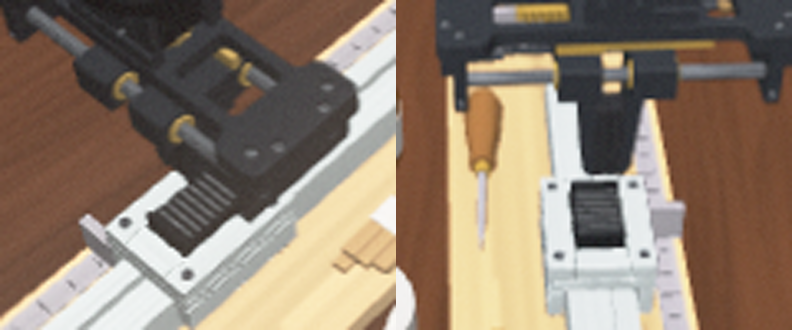

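View pics/w3.png

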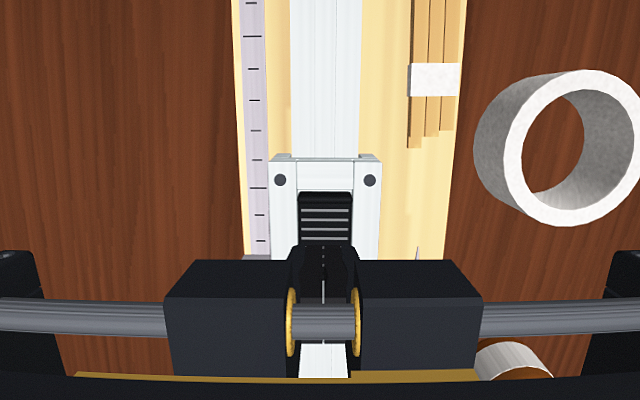

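The finger is shut and above the button, in line with it. The wrist view has the button at about (325,215) and the finger at about (323,260). I'll correct by 3 mm and go down.

Request:
{"method": "jog_arm", "body": {
  "rows": [
    [-0.16,0.16,0.5,0,0,0],
    [0,0,0.5,0,0,0],
    [0,0,0.4,0,0,0],
    [0,0,0.1,0,0,0],
    [0,0,0,0,0,0],
    [0,0,0,0,0,0]
  ]
}}

```text
time_s: 5.42
tool_pos: [0.5268, -0.0614, 0.0835]
orientation: [-180.0, -0.0, 95.5]
ft_force: [0.5, -0.3, 0.6]
gripper_width: 0.0005
gripper_force: 0.0
```

Request:
{"method": "jog_arm", "body": {
  "rows": [
    [0,0,0.1,0,0,0],
    [0,0,0.1,0,0,0],
    [0,0,0.1,0,0,0],
    [0,0,0,0,0,0],
    [0,0,0,0,0,0]
  ]
}}

```text
time_s: 5.83
tool_pos: [0.5269, -0.0615, 0.0776]
orientation: [-180.0, -0.0, 95.5]
ft_force: [-0.5, 0.9, 0.9]
gripper_width: 0.0004
gripper_force: 0.0
```

Request:
{"method": "jog_arm", "body": {
  "rows": [
    [0,-0.1,0,0,0,0],
    [0,0,0.1,0,0,0],
    [0,0,0.1,0,0,0],
    [0,0,0.1,0,0,0],
    [0,0,0,0,0,0],
    [0,0,0,0,0,0]
  ]
}}

```text
time_s: 6.33
tool_pos: [0.5251, -0.0618, 0.0721]
orientation: [-180.0, 0.0, 95.5]
ft_force: [-2.7, 0.8, 6.3]
gripper_width: 0.0003
gripper_force: 3.4
```

Request:
{"method": "jog_arm", "body": {
  "rows": [
    [0,0,0.1,0,0,0],
    [0,0,0,0,0,0],
    [0,0,0,0,0,0]
  ]
}}

```text
time_s: 6.58
tool_pos: [0.5252, -0.0618, 0.0703]
orientation: [180.0, 0.0, 95.5]
ft_force: [-3.1, 1.4, 8.7]
gripper_width: 0.0004
gripper_force: 3.8
```

Request:
{"method": "jog_arm", "body": {
  "rows": [
    [0,0,0.06,0,0,0],
    [0,0,0.04,0,0,0],
    [0,0,0,0,0,0],
    [0,0,0,0,0,0]
  ]
}}

```text
time_s: 6.92
tool_pos: [0.5253, -0.062, 0.0693]
orientation: [-180.0, 0.0, 95.5]
ft_force: [-7.6, 0.2, 15.9]
gripper_width: 0.0003
gripper_force: 8.1
```

Request:
{"method": "jog_arm", "body": {
  "rows": [
    [0.05,0,0,0,0,0],
    [0.1,0,0,0,0,0],
    [0.15,0,0,0,0,0],
    [0.2,0,0,0,0,0],
    [0.2,0,0,0,0,0],
    [0.2,0,0,0,0,0],
    [0.2,0,0,0,0,0],
    [0.15,0,0,0,0,0],
    [0.1,0,0,0,0,0],
    [0,0,0,0,0,0]
  ]
}}

```text
time_s: 7.75
tool_pos: [0.5228, -0.0351, 0.0693]
orientation: [180.0, 0.1, 95.5]
ft_force: [-6.1, -0.1, 15.0]
gripper_width: 0.0005
gripper_force: 7.9
```

Request:
{"method": "jog_arm", "body": {
  "rows": [
    [0.1,0,0,0,0,0],
    [0.2,0,0,0,0,0],
    [0.3,0,0,0,0,0],
    [0.3,0,0,0,0,0],
    [0.3,0,0,0,0,0],
    [0.3,0,0,0,0,0],
    [0.3,0,0,0,0,0],
    [0.3,0,0,0,0,0],
    [0.3,0,0,0,0,0],
    [0.3,0,0,0,0,0],
    [0.3,0,0,0,0,0],
    [0.3,0,0,0,0,0],
    [0.3,0,0,0,0,0],
    [0.3,0,0,0,0,0],
    [0.2,0,0,0,0,0],
    [0.1,0,0,0,0,0],
    [0,0,0,0,0,0]
  ]
}}

```text
time_s: 9.17
tool_pos: [0.515, 0.049, 0.0693]
orientation: [179.9, 0.0, 95.5]
ft_force: [-4.4, 0.3, 16.0]
gripper_width: 0.0002
gripper_force: 7.7
```

Run:
```python
from h import *
b,_=capture("side")
cv2.imwrite("pics/s4.png",cv2.resize(b[120:300,290:450],None,fx=3.3,fy=3.3,interpolation=cv2.INTER_CUBIC))
```

```text
(no output)
```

View pics/s4.png

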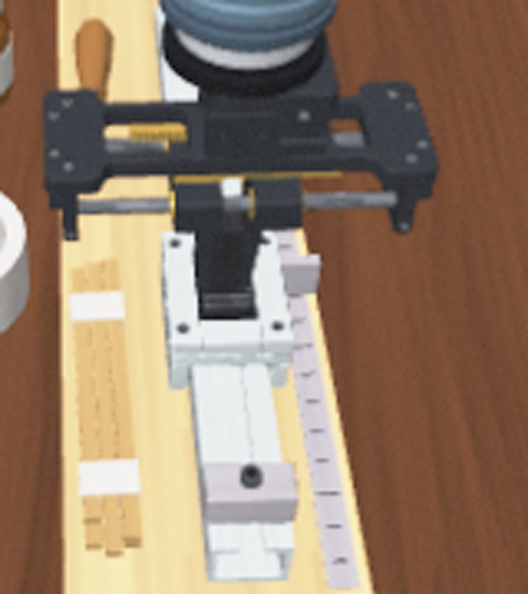

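The length stop is moving with the finger, which sits on the button behind the front ridge (crop 228,300). About 77 mm is left.

Request:
{"method": "jog_arm", "body": {
  "rows": [
    [0.1,0,0,0,0,0],
    [0.2,0,0,0,0,0],
    [0.3,0,0,0,0,0],
    [0.3,0,0,0,0,0],
    [0.3,0,0,0,0,0],
    [0.3,0,0,0,0,0],
    [0.3,0,0,0,0,0],
    [0.3,0,0,0,0,0],
    [0.3,0,0,0,0,0],
    [0.3,0,0,0,0,0],
    [0.2,0,0,0,0,0],
    [0.1,0,0,0,0,0],
    [0.1,0,0,0,0,0],
    [0.1,0,0,0,0,0],
    [0,0,0,0,0,0]
  ]
}}

```text
time_s: 10.47
tool_pos: [0.509, 0.1127, 0.0693]
orientation: [179.9, 0.0, 95.5]
ft_force: [-3.9, 0.8, 14.8]
gripper_width: 0.0005
gripper_force: 7.2
```

Request:
{"method": "jog_arm", "body": {
  "rows": [
    [0.1,0,0,0,0,0],
    [0.1,0,0,0,0,0],
    [0.1,0,0,0,0,0],
    [0.1,0,0,0,0,0],
    [0.1,0,0,0,0,0],
    [0.1,0,0,0,0,0],
    [0,0,0,0,0,0]
  ]
}}

```text
time_s: 11.05
tool_pos: [0.508, 0.1246, 0.0693]
orientation: [179.9, 0.0, 95.5]
ft_force: [-4.5, -0.7, 14.4]
gripper_width: 0.0006
gripper_force: 7.1
```

Request:
{"method": "jog_arm", "body": {
  "rows": [
    [0.1,0,0,0,0,0],
    [0.1,0,0,0,0,0],
    [0,0,0,0,0,0]
  ]
}}

```text
time_s: 11.3
tool_pos: [0.5079, 0.1272, 0.0694]
orientation: [179.9, 0.2, 95.6]
ft_force: [-3.4, -6.9, 13.8]
gripper_width: 0.0004
gripper_force: 6.7
```

Run:
```python
from h import *
b,_=capture("side");print(bot.state()["ft_force"])
cv2.imwrite("pics/s5.png",cv2.resize(b[190:300,310:430],None,fx=5,fy=5,interpolation=cv2.INTER_CUBIC))
```

```text
[-2.7544145  -6.17099872 13.30292123]
```

View pics/s5.png

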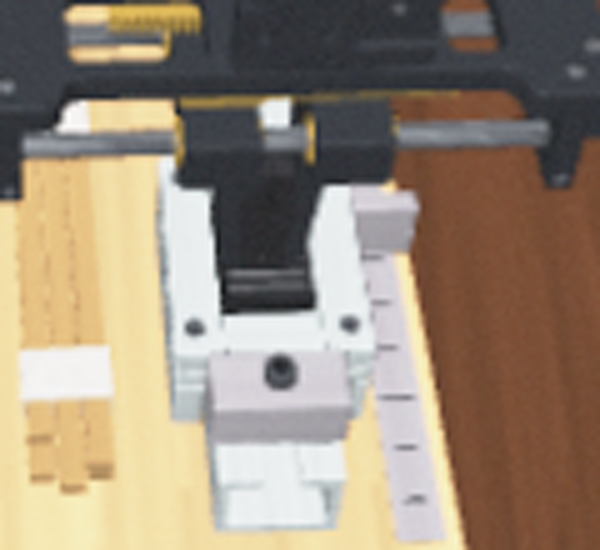

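The stop is visibly against the end block (crop 280,350), and about 7 N of reaction has built up. I'll push slightly more to confirm it is hard home.

Request:
{"method": "jog_arm", "body": {
  "rows": [
    [0.08,0,0,0,0,0],
    [0,0,0,0,0,0],
    [0,0,0,0,0,0],
    [0,0,0,0,0,0]
  ]
}}

```text
time_s: 11.68
tool_pos: [0.5081, 0.1284, 0.0693]
orientation: [179.9, 0.2, 95.5]
ft_force: [-2.6, -6.9, 12.2]
gripper_width: 0.0
gripper_force: 6.0
```

The finger now slips on the button at about 7 N, well above the sliding drag, so the stop is home. Lifting off.

Request:
{"method": "jog_arm", "body": {
  "rows": [
    [0,0,-0.1,0,0,0],
    [0,0,-0.1,0,0,0],
    [0,0,-0.1,0,0,0],
    [0,0,-0.1,0,0,0],
    [0,0,-0.1,0,0,0],
    [0,0,-0.3,0,0,0],
    [0,0,-0.6,0,0,0],
    [0,0,-1,0,0,0],
    [0,0,-1,0,0,0],
    [0,0,-1,0,0,0],
    [-1,0,-1,0,0,0],
    [-1,0,-1,0,0,0],
    [-1,0,-1,0,0,0],
    [-1,0,0,0,0,0],
    [-1,0,0,0,0,0],
    [0,0,0,0,0,0],
    [0,0,0,0,0,0]
  ]
}}

```text
time_s: 13.1
tool_pos: [0.5161, 0.0301, 0.2164]
orientation: [180.0, -0.0, 95.4]
ft_force: [-0.2, -0.5, 0.7]
gripper_width: 0.0006
gripper_force: 0.0
```

Run:
```python
from h import *
b,d=capture("side");W=world("side",d)
cv2.imwrite("pics/s6.png",cv2.resize(b[190:300,310:430],None,fx=5,fy=5,interpolation=cv2.INTER_CUBIC))
m=(b.max(2)<75);m[:,:345]=0;m[:,375:]=0;m[:215]=0;m[256:]=0
q=W[m&(W[...,2]>.06)&(W[...,2]<.09)];print(len(q),np.percentile(q[:,2],[10,50,90]),q.mean(0))
```

```text
267 [0.07176153 0.07620738 0.0794774 ] [0.50721484 0.13188679 0.07592142]
```

View pics/s6.png

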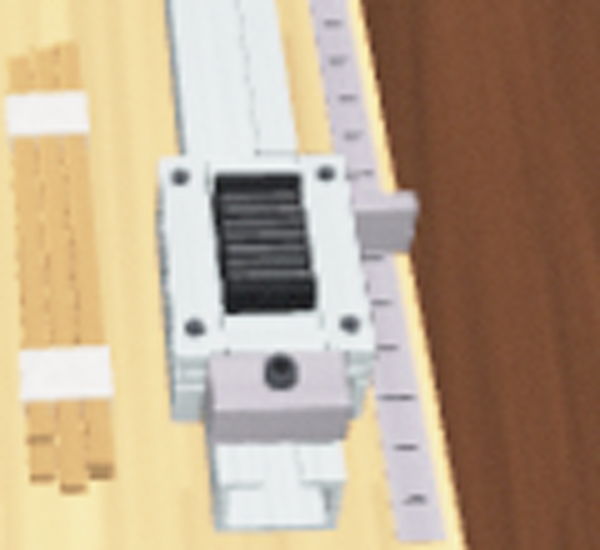

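The saddle sits against the end block at (280,350). The button is up at about 76 mm, and the arm is clear.

```bash
python3 -c "
from bench import bot
print(bot.sign_off())"
```

```text
the job is handed in; nothing more can be done
None
```

The length stop is hard against the end stop with its lock button sprung up, the arm is clear, and the job was handed in at about 13 s; the sign-off gave no verdict.

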